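# Change the blow nozzle over to the argon outlet

### The arm

A 6-joint arm with a two-finger parallel gripper is mounted at the origin on a cart in front of the work surface, level with it; the furniture and walls round the work are solid. World frame = base frame: x ahead of the robot, y to its left, z up, the work surface at z = 0. Lengths are in m, angles in degrees, forces in N, time in s.
With the tool pointing down it reaches from about 0.4 to 0.825 m from the base axis. Payload 7 kg.
Tool frame: the origin (TCP) lies at the very end of the fingers, on their centre line; the grasp point (between the pads) lies 19 mm behind it (ctrl.hold_point_z is the distance from the TCP to the grasp point, in m); z points along the fingers, y is the line along which they close (so a half turn about z gives the same grasp; the last joint's range is limited). The gripper opens to 88 mm and grips with 3 to 60 N. Pads are 19 mm wide; open, the fingers measure 130 mm over their backs; the gripper's body (78 mm by 193 mm) begins 47 mm behind the grasp point.
Start: joints at [91.622, 20.546, 0.682, 0, -70.136, -16.507], TCP at [0.173, 0.652, 0.227] pointing down, gripper open.
Joint ranges: [-176.03, 176.03], [-82.01, 121.73], [-58.28, 71.71], [-173.87, 95.51], [-174.79, -0.11], [-173.66, 173.66]. Speed limits (degrees/s): [136.94, 136.94, 172.46, 180, 180, 180].

### API

Orientations are given as [roll, pitch, yaw] about the fixed x, y, z axes, in that order (R = Rz(yaw) Ry(pitch) Rx(roll)).
In Python, from plant import sensors, viewer, workorder, ctrl gives the robot as it stands.
- The arm moves only by the shell command python3 -m pendant 'ROWS'. ROWS is JSON, a list of rows, each a list of 3 entries, a list of its own where there are three numbers: the opening, from -1 (shut) to 1 (fully open), so that 0 is half open, then the shift along the tool's x, y, z in m, then the turn, a rotation vector about the tool's x, y, z in degrees. A call has 1 to 10 rows; each row is the pose to reach, as a shift and turn from the pose commanded when the call began, along the tool's axes at that moment; what a row does not reach only later rows make up. A row lasts 1/12 s, in which the tool goes at most 41.7 mm and 7.16 degrees, less where a joint would pass 70% of its speed; a pose out of reach is approached as far as the arm can. A call with a gripper value outside its range is refused whole. The fingers move at their own pace and stop on an object; the grip force is fixed at half the most. Time passes only in rows, so rows that repeat a pose let the fingers close. It gives the time, the measured TCP pose, the force, the opening and the grip force at its end, in the units of the state.
- sensors.get_obs(): the state, without advancing time (a new reading comes with each control period).
- viewer.snapshot(name): name is "scene" or "side" or "wrist"; returns the picture (420x560x3 uint8, red, green, blue); there is no depth.
- viewer.camera_params(name): a dict with "fx", "fy", "cx", "cy" (pixels), "extrinsics" (4x4, takes a point from world to camera coordinates). Camera axes: x right, y up, looking along -z (the intrinsics and any distortion apply to the point x, -y, -z); pixel columns grow to the right and rows downward; lengths in m; the calibration is good to about 2 mm. The wrist camera is an equidistant fisheye: a pixel r from the principal point sees the ray r / f radians off the axis. A picture is of the moment at which its call begins: read the wrist's pose just before it. camera_params takes no time and is no camera call; for the wrist camera it gives the pose at the moment of the call.
- workorder.close_job(): hands the job in; it is judged then, once.
The state is a dict: "clock": time; "joint_pos": joint angles; "qvel": joint speeds; "tau": joint torques, N m; "tool_pos": TCP position; "orientation": TCP orientation; "force": force on the tool from outside, world axes, zero at the start; "moment": the same for the moment, N m; "opening": finger opening in m; "gripper_force": force on a finger pad.
Only numpy, scipy, OpenCV 4.12 (cv2) and the standard library are available. Lean on these libraries where they do the work, as an engineer would, in place of code of your own. Each camera call takes 0.05 s, during which the arm holds its last target. There are 200 camera calls.

### The job

The brass nozzle is locked in the quick coupling of the air outlet, the bench turret with the straight lever handle. Push the coupling's release collar in so that the nozzle comes free, then plug the nozzle into the coupling of the argon outlet, the turret with the round handwheel, pushing it home past the grip until it locks and stays in by itself. Be gentle, never forcing the fittings, and leave everything else on the board where it lies.

Things in the scene. Friction and masses are not known exactly. Their poses are not given: they have to be found in the camera images.
- nozzle: Loose straight round brass blow nozzle, 92 mm long, 60 g. Origin at the centre of its lower end (the plug's nose), z up along it. From the origin up: nose cone growing from 10 to 16 mm across at 6 mm; 16 mm land to 10 mm; groove to 17.5 mm; 16 mm shank to 46 mm; finger flange to 49 mm; knurled grip to 78 mm; tapered tip to 92 mm. At the start upright, locked in the air turret, origin 45 mm above the board.
- nozzle_grip (a point): Centre of the nozzle's knurled grip, 63.5 mm above its lower end; the grip is 18 mm across, 49 to 78 mm above the lower end. The finger flange below it, 23 mm across and 3 mm thick, stops fingers that press down, and stays clear above the collar of a coupling that it is locked in. Fingers lower than that would hold the collar down, so that the nozzle could not lock.
- nozzle_groove (a point): Centre of the nozzle's locking groove, 10 mm across, 10 to 17.5 mm above its lower end. While locked the nozzle cannot be pulled out. The fittings must not take more than 40 N from the nozzle or the robot. Let go when not locked, the nozzle is pushed back up about 12 mm by the springs; locked, it stays with its lower end 5 mm above the coupling's underside.
- air_turret: Steel bench turret fixed to the board, with an upright quick coupling on top: round foot 66 mm across, valve block with a flat straight lever handle on its -x side (reaching 44 mm to its -y, 12 to 24 mm high; it does not turn). Origin at the centre of the foot's underside, z up along the coupling's axis. The coupling is 35 to 41 mm across, from 40 mm to its collar's top at 85 mm above the origin.
- air_mouth (a point): Mouth of the air coupling's 17.5 mm bore, on its axis, 11 mm below the top of the release collar. Once the collar is in by 3.3 mm or more, the valve spring lifts the nozzle by about 8 mm, 12 mm when the collar is let up again; it then stands loose in the bore, cannot lock again unless pushed down hard, and is simply lifted out.
- air_collar (a joint): Release collar of the air coupling, a flat ring round the nozzle, 41 mm outside, 21 mm inside, top 85 mm above the board; pushed straight down on both sides of the nozzle. 0 up (rest), 0.007 m fully in, on its hard stop. Spring: 6 N starts it, 1 N more per mm, 13 N at the stop; from about 3.3 mm (9 to 10 N) the jaws let the nozzle go.
- argon_turret: The same bench turret with a round 31 mm handwheel on its -x side (does not turn) in place of the lever. Origin at the centre of the foot's underside on the board, z up along the coupling's axis. Its coupling, of the same size and shape as the other, is screwed onto a threaded stem to a height that differs from case to case (see argon_stem).
- argon_stem (a point): Point on the argon turret's axis 36 mm above the board: the lowest height of its coupling's underside. The coupling may be screwed up to 20 mm higher; it keeps that height, which is in no reading and must be felt or seen. From the coupling's underside: collar top 45 mm, mouth of the 17.5 mm bore 34 mm, jaws 15 to 18.5 mm, shut valve 13 mm, rubber seat 4 mm, floor 1 mm.
- argon_collar (a joint): Release collar of the argon coupling, like the other: 0 up (rest, also with a nozzle locked), 0.007 m fully in. It need not be pressed to plug in: the nose spreads the jaws by itself from 17 mm above the coupling's underside down, with a peak of 10 to 17 N near 13 mm, while the collar dips about 3 mm; it springs back up when the jaws snap into the groove.
- argon_valve (a joint): Spring valve in the argon coupling, pushed open by the nozzle's nose: 0 shut, 0.008 m held open by a locked nozzle, 0.009 m with the nose on the rubber seat. Past the jaws' peak only its spring is felt (3 to 8 N); the jaws lock when the nose is less than 5 mm above the coupling's underside; 1 mm deeper it meets the rubber seat: 10 N more per mm, 3 mm to the solid floor.
- tweezers: Bystander: steel tweezers, 124 mm, at the front of the board. Origin under its centre.
- loupe: Bystander: folding loupe, 33 mm, on the board. Origin under its centre.
- touchstone: Bystander: black touchstone bar, 45 mm, between the turrets. Origin under its centre.
- slide_gauge: Bystander: brass slide gauge, 125 mm, at the front right of the board. Origin under its centre.
- ring_1: Bystander: finger ring, 22 mm, at the front of the board. Origin under its centre.
Mind the look-alikes: they are no part of the job. Leave any blue look-alike of the argon_turret alone.

How it is judged:
By the outcome, as a careful person would: the job done as asked, in the order asked, and still so for the second after the job is handed in, with the robot touching nothing.
It also fails if it takes over 35 s, if anything falls off the work surface, if the arm or the gripper's body presses on something with over 40 N, if the wrist force passes 120 N, or if a joint passes its speed limit or range.

## Working session

There is one attempt and no reset: what is moved stays moved. The work goes in short steps, Python scripts to look and compute and a shell command to move; the robot and the scene stay as the last step left them, time stands still between calls to the robot, and variables do not carry over. Pictures are saved under pics/ and viewed, at most 10 in all, crops included, and the job is handed in when it is done.

```bash
mkdir -p pics; cat > h.py <<'E'
import numpy as np, cv2
from plant import sensors, viewer, workorder, ctrl
def snap(n,f):
    im=viewer.snapshot(n); cv2.imwrite('pics/'+f,im[:,:,::-1]); return im
E
python3 - <<'E'
from h import *
for n in ("scene","side","wrist"):
    p=viewer.camera_params(n); snap(n,n+'0.png'); print(n,p)
print(sensors.get_obs(), ctrl.hold_point_z)
a=cv2.imread('pics/scene0.png');b=cv2.imread('pics/side0.png')
E
```

```text
scene {'fx': 459.87018877092544, 'fy': 459.87018877092544, 'cx': 281.25890865877903, 'cy': 207.43940145854046, 'extrinsics': array([[ 0.70773955, -0.70637227,  0.01195601, -0.4011305 ],
       [ 0.39023514,  0.40498593,  0.82686331, -0.22845497],
       [-0.58891533, -0.58053821,  0.56227584, -0.83096321],
       [ 0.        ,  0.        ,  0.        ,  1.        ]])}
side {'fx': 457.36541674746036, 'fy': 457.36541674746036, 'cx': 275.73113672388945, 'cy': 206.34081560226463, 'extrinsics': array([[ 0.80464467,  0.59371497, -0.00703495, -0.35098324],
       [-0.30375911,  0.42179847,  0.85429296,  0.08792736],
       [ 0.51017385, -0.68526534,  0.51974422, -1.36384107],
       [ 0.        ,  0.        ,  0.        ,  1.        ]])}
wrist {'fx': 325.19226210127806, 'fy': 325.19226210127806, 'cx': 283.3016811537089, 'cy': 213.37047862137987, 'extrinsics': array([[-0.25734934, -0.96631506,  0.00255482,  0.67289227],
       [ 0.92848   , -0.24800397, -0.27643971,  0.03551121],
       [ 0.26776146, -0.06876948,  0.96102787, -0.39262455],
       [ 0.        ,  0.        ,  0.        ,  1.        ]])}
{'clock': 0.15, 'joint_pos': array([ 9.16211373e+01,  2.05817381e+01,  6.45898941e-01, -1.22248116e-02,
       -7.01346263e+01, -1.65056609e+01]), 'qvel': array([-0.02995519, -0.14466752,  0.20904158,  0.02750436,  0.00930154,
        0.07233548]), 'tau': array([ 4.68464568e-04, -5.83276999e+01,  2.93294942e+01,  7.00111941e+00,
        8.86313006e-03, -1.03539185e-04]), 'tool_pos': array([0.17334836, 0.65199339, 0.22584908]), 'orientation': array([ 1.79929173e+02, -9.00139530e-03, -1.48886792e+01]), 'force': array([0.01550015, 0.42086671, 0.2018927 ]), 'moment': array([ 0.02577978,  0.00015486, -0.00291687]), 'gripper_force': 0.0, 'opening': 0.08769178084407218} 0.0188
```

View pics/scene0.png

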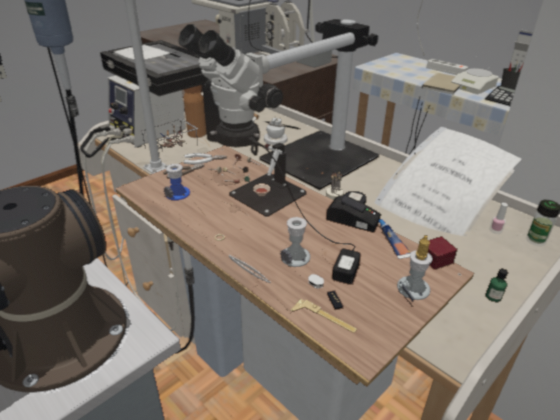

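View pics/side0.png

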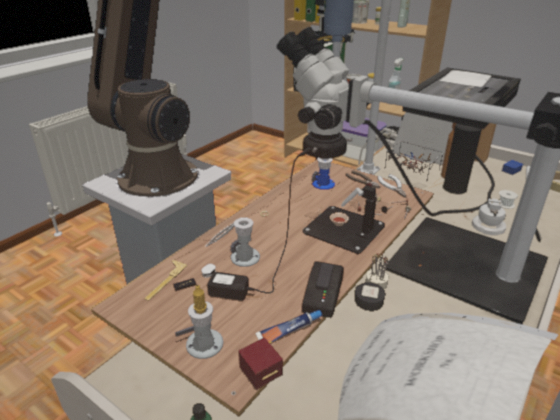

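View pics/wrist0.png

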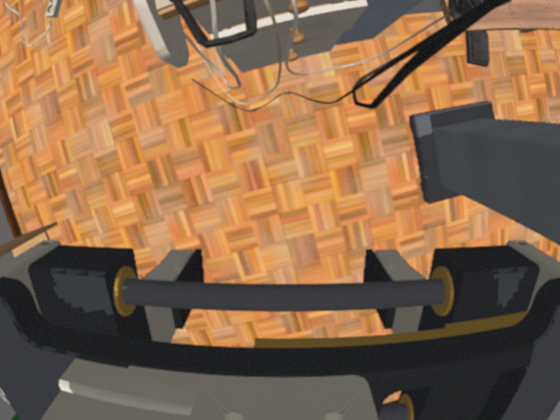

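Scene: the nozzle stands at about (424,243) on the right-hand turret (416,275). Candidates for argon are the grey turret (296,240) and the blue one (176,183), which is the look-alike to leave alone. One composite close crop to check handles and read pixels.

```bash
python3 - <<'E'
from h import *
a=cv2.imread('pics/scene0.png');b=cv2.imread('pics/side0.png')
def c(im,x,y): return cv2.resize(im[y:y+75,x:x+100],(400,300),interpolation=cv2.INTER_CUBIC)
# scale 4
o=np.vstack([np.hstack([c(a,375,228),c(a,250,205)]),np.hstack([c(b,155,283),c(b,195,205)])])
cv2.imwrite('pics/crop.png',o)
E
```

```text
(no output)
```

View pics/crop.png

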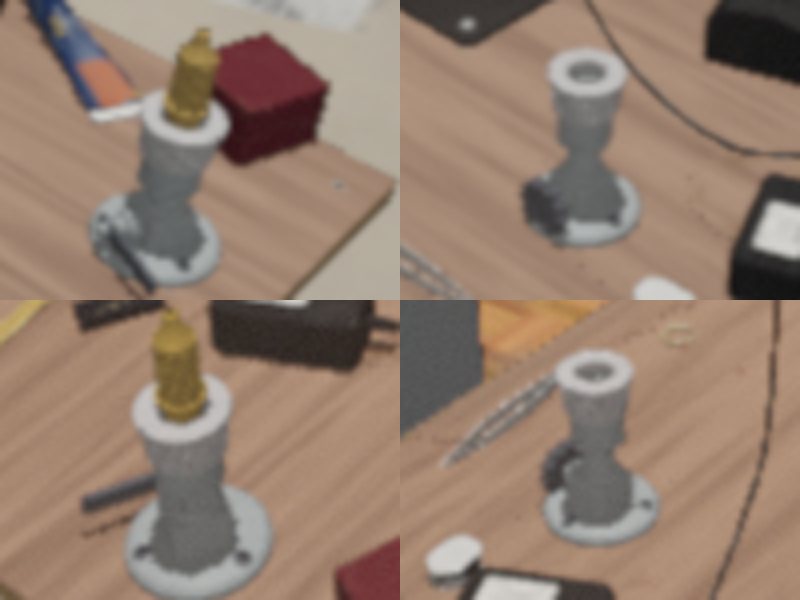

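The crop confirms it: the brass nozzle sits in the turret with the flat lever (left column), and the grey turret with the dark handwheel (right column) is the argon one. Now triangulate.

```bash
cat >> h.py <<'E'
from scipy.optimize import least_squares
def proj(n,X,p=None):
    p=p or viewer.camera_params(n); c=p['extrinsics'][:3]@np.append(X,1)
    v=np.array([c[0],-c[1],-c[2]])
    if n=='wrist':
        r=np.hypot(v[0],v[1]); s=np.arctan2(r,v[2])/max(r,1e-9)
    else: s=1/v[2]
    return np.array([p['cx']+p['fx']*v[0]*s,p['cy']+p['fy']*v[1]*s])
def tri(obs,fixz=None):
    "obs: list of (name,uv)"
    f=lambda X:np.concatenate([proj(n,X if fixz is None else [X[0],X[1],fixz])-uv for n,uv in obs])
    r=least_squares(f,[.6,-.1,.05] if fixz is None else [.6,-.1]); return r.x.round(4),r.fun.round(1)
E
python3 - <<'E'
from h import *
S=lambda x,y:np.array([375+(x+.5)/4-.5,228+(y+.5)/4-.5]); S2=lambda x,y:np.array([250+(x-399.5)/4-.5,205+(y+.5)/4-.5])
D=lambda x,y:np.array([155+(x+.5)/4-.5,283+(y-299.5)/4-.5]); D2=lambda x,y:np.array([195+(x-399.5)/4-.5,205+(y-299.5)/4-.5])
for n,a,b in [('air collar',S(185,121),D(182,407)),('tip',S(203,32),D(172,309)),('airfoot',S(156,236),D(198,541)),
 ('argon collar',S2(587,74),D2(595,372)),('argfoot',S2(583,204),D2(601,506))]:
    print(n,tri([('scene',a),('side',b)]))
print(tri([('scene',S(185,121)),('side',D(182,407))],.085),tri([('scene',S(156,236)),('side',D(198,541))],.004),tri([('scene',S2(583,204)),('side',D2(601,506))],.004))
# lever directions: lever in scene from (115,235) to (150,288); handwheel (548,210)
for uv,z in((S(118,240),.018),(S(150,288),.018),(S2(545,210),.02)): print(tri([('scene',uv)],z))
print(tri([('side',D(85,505))],.018))
E
```

```text
air collar (array([ 0.5621, -0.3852,  0.083 ]), array([-0.5, -0.7, -0.4,  0.6]))
tip (array([ 0.5623, -0.3839,  0.1363]), array([-0.4, -0.6, -0.3,  0.5]))
airfoot (array([ 0.5629, -0.3853,  0.0044]), array([ 0.,  0.,  0., -0.]))
argon collar (array([ 0.4606, -0.1492,  0.093 ]), array([-0.1, -0.3, -0.2,  0.3]))
argfoot (array([ 0.4608, -0.1499,  0.0042]), array([-0.1, -0.1, -0.1,  0.1]))
(array([ 0.5623, -0.3859]), array([ 0.1, -1.3, -0.7, -0. ])) (array([ 0.5629, -0.3852]), array([-0.1,  0.1,  0.1,  0.1])) (array([ 0.4608, -0.1498]), array([-0.1, -0.1, -0. ,  0.2]))
(array([ 0.5327, -0.3796]), array([0., 0.]))
(array([ 0.5155, -0.4085]), array([-0.,  0.]))
(array([ 0.4286, -0.1521]), array([-0.,  0.]))
(array([ 0.5175, -0.4082]), array([0., 0.]))
```

Air axis ≈ (0.5625,-0.3853), argon axis ≈ (0.4607,-0.1497) with its collar top at ≈ 94 mm; known heights check (collar 83 vs 85, tip 136 vs 137). Now the obstacles on the way, and the shift in tool axes.

```bash
python3 - <<'E'
from h import *
T=lambda n,a,b:print(n,*tri([('scene',np.array(a,float)),('side',np.array(b,float))]))
T('blue top',(176,170),(325,165)); T('post base',(155,165),(370,170)); T('scope head low',(236,138),(325,155))
T('scope eyepiece',(192,38),(285,42)); T('black stand top',(278,148),(370,187)); T('tray cup',(262,190),(339,219))
T('book top corner',(514,150),(420,318)); T('book low corner',(383,200),(345,400)); T('redbox',(440,250),(262,355))
for uv in((60,378),(110,392),(40,390)):
  for z in(0,.1,.2): x,_=tri([('side',np.array(uv,float))],z); print(uv,z,x,proj('scene',[*x,z]).round())
o=sensors.get_obs(); from scipy.spatial.transform import Rotation as R
M=R.from_euler('xyz',o['orientation'],degrees=True).as_matrix()
for w in([.42,.05,.26],[.5625,-.3853,.18]): print(w,M.T@(np.array(w)-o['tool_pos']))
E
```

```text
blue top [0.4282 0.2459 0.0672] [ 0.4  1.1  0.5 -1.2]
post base [ 0.4768  0.4442 -0.0158] [ 0.3  0.9  0.4 -1. ]
scope head low [0.5123 0.0977 0.1788] [ 0.7  2.3  0.8 -2.3]
scope eyepiece [0.4047 0.0847 0.4271] [ 0.5  3.5  0.8 -4. ]
black stand top [0.636  0.0863 0.1264] [-0.8 -2.3 -0.8  2. ]
tray cup [0.5709 0.0761 0.0256] [-0.1 -0.4 -0.1  0.3]
book top corner [ 0.9061 -0.3609  0.2315] [ -9.4 -19.   -5.3   9.7]
book low corner [ 0.7963 -0.227  -0.0742] [ 20.6  34.4  15.3 -23.3]
redbox [ 0.6784 -0.3696  0.0326] [-1.8 -2.7 -1.4  2. ]
(60, 378) 0 [ 0.4199 -0.5771] [469. 392.]
(60, 378) 0.1 [ 0.5126 -0.6066] [530. 329.]
(60, 378) 0.2 [ 0.6053 -0.6361] [593. 262.]
(110, 392) 0 [ 0.5092 -0.5449] [476. 349.]
(110, 392) 0.1 [ 0.5877 -0.5795] [531. 296.]
(110, 392) 0.2 [ 0.6663 -0.6141] [590. 239.]
(40, 390) 0 [ 0.415  -0.6091] [487. 407.]
(40, 390) 0.1 [ 0.5084 -0.6335] [546. 340.]
(40, 390) 0.2 [ 0.6019 -0.6579] [609. 270.]
[0.42, 0.05, 0.26] [ 0.39305343  0.51844921 -0.03344831]
[0.5625, -0.3853, 0.18] [0.64260347 0.90242137 0.04706561]
```

The microscope head appears to hang over the board around (0.5,0.1), eyepieces toward the robot, right in the swing path. I need its extent more exactly, and what ctrl offers for kinematics.

```bash
python3 - <<'E'
from h import *
print([x for x in dir(ctrl) if x[0]!='_'],[x for x in dir(sensors) if x[0]!='_'])
a=cv2.imread('pics/scene0.png');b=cv2.imread('pics/side0.png')
c=lambda im,x,y:cv2.resize(im[y:y+200,x:x+133],(400,600),interpolation=cv2.INTER_CUBIC)
o=np.hstack([c(a,175,0),c(b,265,10)]); cv2.imwrite('pics/scope.png',o)
E
```

```text
['PlanningError', 'hold_point_z'] ['get_obs']
```

View pics/scope.png

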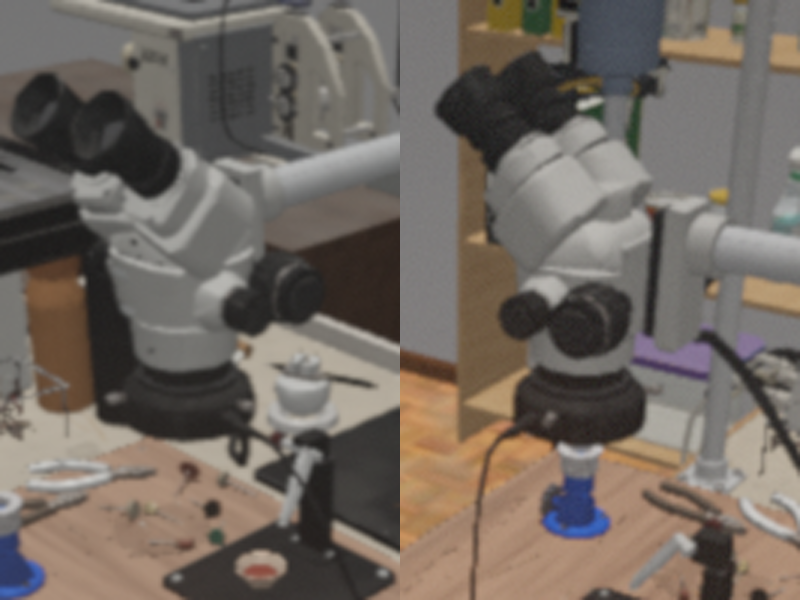

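```bash
python3 - <<'E'
from h import *
T=lambda n,a,b:print(n,*tri([('scene',np.array(a,float)),('side',np.array(b,float))]))
T('eye R',(210,40.7),(285,45)); T('eye L',(190,36),(306.7,35)); T('ring center',(236,130),(325,145))
T('focus knob',(270,97),(332,115)); T('boom start',(265,61),(366,92)); T('boom mid?',(315,47),(450,108)); T('boom end/pole',(345,40),(530,120))
T('pole base',(340,155),(515,275)); T('blue container bottom',(55,45),(340,38)); T('boom 400',(0,0),(0,0)) if 0 else None
E
```

```text
eye R [0.4248 0.0555 0.4258] [ 0.4  2.6  0.6 -2.9]
eye L [0.4297 0.1283 0.427 ] [-0.1 -0.9 -0.2  1. ]
ring center [0.5111 0.0958 0.2025] [ 0.5  1.5  0.5 -1.5]
focus knob [0.558  0.0329 0.2962] [-0.5 -2.  -0.6  1.9]
boom start [0.6025 0.0929 0.3446] [ 0.4  1.7  0.4 -1.5]
boom mid? [0.775 0.094 0.344] [ 0.3  1.7  0.3 -1.3]
boom end/pole [0.9094 0.1072 0.3421] [-0.2 -0.9 -0.1  0.6]
pole base [ 0.9619  0.1396 -0.0129] [-2.7 -7.2 -2.   4.7]
blue container bottom [0.3026 0.5133 0.3517] [ 0.2  1.5  0.3 -1.9]
```

The microscope fills x>0.40, y 0.02–0.17, z 0.17–0.45, and a container hangs at (0.30,0.51,0.35 up). The arm must retract before swinging. First retract radially and read the joints, to learn the arm's geometry.

```bash
cat > log.py <<'E'
from h import *
import json
o=sensors.get_obs(); r=[*map(float,o['joint_pos']),*map(float,o['tool_pos']),*map(float,o['orientation'])]
open('log.txt','a').write(json.dumps(r)+'\n'); print(o['clock'],'q',np.round(r[:6],2),'tcp',np.round(r[6:9],4),np.round(r[9:],1),'F',o['force'].round(1),o['opening'].round(4),o['gripper_force'])
E
python3 log.py
python3 -m pendant '[[0.5,[0,0.03,-0.02],[0,0,0]],[0,[0,0.07,-0.03],[0,0,0]],[0,[0,0.1,-0.05],[0,0,0]],[0,[0,0.12,-0.06],[0,0,0]]]'; python3 log.py
python3 -m pendant '[[0,[0,0.02,-0.03],[0,0,0]],[0,[0,0.04,-0.06],[0,0,0]],[0,[0,0.06,-0.09],[0,0,0]],[0,[0,0.08,-0.12],[0,0,0]]]'; python3 log.py
```

```text
clock: 0.48
tool_pos: [0.1424, 0.5343, 0.2883]
orientation: [-179.9, 0.0, -14.9]
force: [-0.4, 0.1, 0.7]
opening: 0.0664
gripper_force: 0.0
clock: 0.82
tool_pos: [0.1219, 0.4576, 0.4078]
orientation: [180.0, 0.0, -14.9]
force: [0.6, 0.8, 0.2]
opening: 0.0448
gripper_force: 0.0Traceback (most recent call last):
  File "log.py", line 4, in <module>
    open('log.txt','a').write(json.dumps(r)+'\n'); print(o['clock'],'q',np.round(r[:6],2),'tcp',np.round(r[6:9],4),np.round(r[9:],1),'F',o['force'].round(1),o['opening'].round(4),o['gripper_force'])
                                                                                                                                                             ^^^^^^^^^^^^^^^^^^
AttributeError: 'float' object has no attribute 'round'
Traceback (most recent call last):
  File "log.py", line 4, in <module>
    open('log.txt','a').write(json.dumps(r)+'\n'); print(o['clock'],'q',np.round(r[:6],2),'tcp',np.round(r[6:9],4),np.round(r[9:],1),'F',o['force'].round(1),o['opening'].round(4),o['gripper_force'])
                                                                                                                                                             ^^^^^^^^^^^^^^^^^^
AttributeError: 'float' object has no attribute 'round'
Traceback (most recent call last):
  File "log.py", line 4, in <module>
    open('log.txt','a').write(json.dumps(r)+'\n'); print(o['clock'],'q',np.round(r[:6],2),'tcp',np.round(r[6:9],4),np.round(r[9:],1),'F',o['force'].round(1),o['opening'].round(4),o['gripper_force'])
                                                                                                                                                             ^^^^^^^^^^^^^^^^^^
AttributeError: 'float' object has no attribute 'round'
```

```bash
sed -i "s/o\['opening'\].round(4)/round(float(o['opening']),4)/" log.py
cat > fit.py <<'E'
from h import *
import json
A=[];B=[]
for l in open('log.txt'):
    v=json.loads(l); q=np.radians(v[:6]); p=q[1]-q[2]; c,s=np.cos(q[0]),np.sin(q[0]); x,y,z=v[6:9]
    r=x*c+y*s; lat=x*s-y*c; print(np.round(v[:6],1),'r',round(r,4),'lat',round(lat,4),'z',round(z,4),'sum',round(v[1]-v[2]-v[4],2))
    A+= [[1,0,np.sin(q[1]),np.cos(p),np.sin(p)],[0,1,np.cos(q[1]),-np.sin(p),np.cos(p)]]; B+=[r,z]
for cols in ([0,1,2,3,4],[1,2,3,4],[1,2,3]):
    s=np.linalg.lstsq(np.array(A)[:,cols],np.array(B),rcond=None); print(cols,s[0].round(3),(np.array(A)[:,cols]@s[0]-B).round(4))
E
python3 fit.py
```

```text
[ 91.6  20.6   0.6  -0.  -70.1 -16.5] r 0.6468 lat 0.1917 z 0.2258 sum 90.07
[ 95.4   7.   -9.3   0.  -73.7 -20.3] r 0.5186 lat 0.1919 z 0.2883 sum 89.94
[ 99.   -2.9  -4.6  -0.  -88.3 -23.9] r 0.433 lat 0.1918 z 0.4078 sum 90.01
[0, 1, 2, 3, 4] [-0.    -0.179  0.597  0.463  0.005] [ 0.      0.0001 -0.     -0.0001  0.      0.    ]
[1, 2, 3, 4] [-0.179  0.597  0.463  0.005] [ 0.      0.0001 -0.     -0.0001  0.     -0.    ]
[1, 2, 3] [-0.178  0.6    0.464] [ 0.0002  0.0001 -0.0004 -0.0001  0.0002  0.    ]
```

Model fits: elbow 0.6 m, forearm 0.46 m, 0.19 m lateral offset, so at TCP z≥0.5 and radius ≈0.32 the arm passes inside and above the obstacles. Work out the rows.

```bash
cat > way.py <<'E'
from h import *
from scipy.interpolate import interp1d
from scipy.spatial.transform import Rotation as R
def way(P,step=.038):
    o=sensors.get_obs(); P=np.array([o['tool_pos'],*P]); s=np.r_[0,np.cumsum(np.linalg.norm(np.diff(P,axis=0),axis=1))]
    n=int(np.ceil(s[-1]/step)); Q=interp1d(s,P,axis=0)(np.linspace(0,s[-1],n+1))[1:]
    M=R.from_euler('xyz',o['orientation'],degrees=True).as_matrix(); base=P[0]
    for i,q in enumerate(Q):
        print(i%10,((q-base)@M).round(3).tolist())
        if i%10==9: base=q; print('-- at',q.round(3))
E
python3 -c "
from way import *
way([[.085,.31,.5],[.19,.26,.5],[.27,.17,.5],[.31,.06,.5],[.33,-.06,.5],[.38,-.2,.45],[.5,-.34,.3],[.5625,-.385,.2]],.039)
h=proj('side',[0,0,.2]),proj('side',[0,0,.3]);print(h)"
```

```text
0 [0.0, 0.032, -0.02]
1 [0.001, 0.065, -0.039]
2 [0.001, 0.097, -0.059]
3 [0.002, 0.13, -0.078]
4 [0.014, 0.154, -0.092]
5 [0.051, 0.161, -0.092]
6 [0.088, 0.168, -0.092]
7 [0.124, 0.178, -0.092]
8 [0.156, 0.199, -0.092]
9 [0.187, 0.22, -0.092]
-- at [0.246 0.197 0.5  ]
0 [0.031, 0.021, 0.0]
1 [0.053, 0.053, 0.0]
2 [0.074, 0.084, 0.0]
3 [0.096, 0.115, 0.0]
4 [0.112, 0.149, 0.0]
5 [0.127, 0.184, 0.0]
6 [0.143, 0.218, 0.0]
7 [0.162, 0.249, 0.009]
8 [0.183, 0.278, 0.021]
9 [0.203, 0.308, 0.033]
-- at [ 0.363 -0.153  0.467]
0 [0.02, 0.03, 0.012]
1 [0.043, 0.051, 0.031]
2 [0.067, 0.068, 0.055]
3 [0.091, 0.085, 0.079]
4 [0.116, 0.101, 0.103]
5 [0.14, 0.118, 0.127]
6 [0.164, 0.134, 0.151]
7 [0.187, 0.148, 0.177]
8 [0.209, 0.157, 0.207]
9 [0.231, 0.165, 0.237]
-- at [ 0.544 -0.371  0.23 ]
0 [0.022, 0.008, 0.03]
(array([147.80661801, 112.39647289]), array([142.03589638,  76.00731765]))
```

```bash
python3 -m pendant '[[-0.3,[0,0.032,-0.02],[0,0,0]],[-0.3,[0,0.065,-0.04],[0,0,0]],[-0.3,[0,0.097,-0.06],[0,0,0]],[-0.3,[0,0.13,-0.08],[0,0,0]],[-0.3,[0.014,0.154,-0.092],[0,0,0]],[-0.3,[0.05,0.161,-0.092],[0,0,0]],[-0.3,[0.087,0.168,-0.092],[0,0,0]],[-0.3,[0.123,0.178,-0.092],[0,0,0]],[-0.3,[0.155,0.199,-0.092],[0,0,0]],[-0.3,[0.187,0.22,-0.092],[0,0,0]]]'; python3 log.py
```

```text
clock: 1.65
tool_pos: [0.2469, 0.1968, 0.4985]
orientation: [-180.0, 0.0, -14.8]
force: [1.4, 1.4, 0.5]
opening: 0.0308
gripper_force: 0.0
1.65 q [ 7.5960e+01 -1.9380e+01 -5.6200e+00 -1.0000e-02 -1.0374e+02 -7.8000e-01] tcp [0.2469 0.1968 0.4985] [-180.     0.   -14.8] F [1.4 1.4 0.5] 0.0308 0.0
```

```bash
python3 -m pendant '[[-0.3,[0.03,0.021,0],[0,0,0]],[-0.3,[0.052,0.053,0],[0,0,0]],[-0.3,[0.073,0.084,0],[0,0,0]],[-0.3,[0.095,0.115,0],[0,0,0]],[-0.3,[0.111,0.149,0],[0,0,0]],[-0.3,[0.127,0.184,0],[0,0,0]],[-0.3,[0.143,0.218,0],[0,0,0]],[-0.3,[0.162,0.249,0.009],[0,0,0]],[-0.3,[0.183,0.278,0.021],[0,0,0]],[-0.3,[0.203,0.308,0.033],[0,0,0]]]'; python3 log.py
python3 -m pendant '[[-0.3,[0.02,0.03,0.012],[0,0,0]],[-0.3,[0.043,0.051,0.031],[0,0,0]],[-0.3,[0.067,0.068,0.055],[0,0,0]],[-0.3,[0.091,0.085,0.079],[0,0,0]],[-0.3,[0.116,0.101,0.103],[0,0,0]],[-0.3,[0.14,0.118,0.127],[0,0,0]],[-0.3,[0.164,0.134,0.151],[0,0,0]],[-0.3,[0.187,0.148,0.177],[0,0,0]],[-0.3,[0.209,0.157,0.207],[0,0,0]],[-0.3,[0.231,0.165,0.237],[0,0,0]]]'; python3 log.py
```

```text
clock: 2.48
tool_pos: [0.363, -0.1537, 0.4654]
orientation: [-180.0, -0.1, -14.9]
force: [1.3, 1.9, -0.3]
opening: 0.0303
gripper_force: 0.0
2.4833 q [ 6.160e+00 -1.117e+01 -4.420e+00 -1.000e-02 -9.665e+01  6.892e+01] tcp [ 0.363  -0.1537  0.4654] [-1.80e+02 -1.00e-01 -1.49e+01] F [ 1.3  1.9 -0.3] 0.0303 0.0
clock: 3.32
tool_pos: [0.5447, -0.3715, 0.2269]
orientation: [180.0, 0.0, -14.9]
force: [-0.6, 0.6, -0.4]
opening: 0.0306
gripper_force: 0.0
3.3167 q [-17.38  19.08  -1.43   0.   -69.5   92.45] tcp [ 0.5447 -0.3715  0.2269] [180.    0.  -14.9] F [-0.6  0.6 -0.4] 0.0306 0.0
```

```bash
python3 - <<'E'
from h import *
im=snap('wrist','w1.png'); p=viewer.camera_params('wrist')
for n,X in dict(tip=[.5625,-.3853,.137],flange=[.5625,-.3853,.094],collar=[.5625,-.3853,.085],foot=[.5625,-.3853,.004],tcp=sensors.get_obs()['tool_pos']).items(): print(n,proj('wrist',X,p).round(1))
E
```

```text
tip [293.7 193.3]
flange [292.2 182.3]
collar [291.9 180.4]
foot [290.2 167.3]
tcp [281.3 264.5]
```

View pics/w1.png

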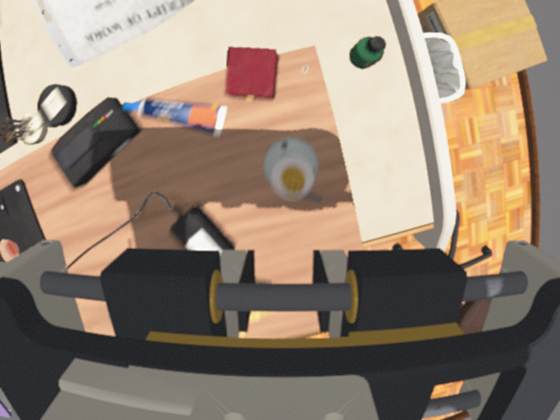

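```bash
python3 - <<'E'
from h import *
im=cv2.imread('pics/w1.png'); h=cv2.cvtColor(im,cv2.COLOR_BGR2HSV)
c=h[155:205,265:325]; m=((c[...,0]>14)&(c[...,0]<32)&(c[...,1]>120)).astype(np.uint8)
n,l,s,ce=cv2.connectedComponentsWithStats(m); i=1+s[1:,4].argmax(); print(s[i],ce[i]+[265,155])
ys,xs=np.where(l==i)
for y in np.unique(ys): print(y+155,xs[ys==y].min()+265,xs[ys==y].max()+265,end=' | ')
cv2.imwrite('pics/w1c.png',cv2.resize(im[130:210,255:335],(560,560),interpolation=cv2.INTER_CUBIC))
E
```

```text
[ 17  14  22  22 365] [292.88767123 179.14520548]
169 289 294 | 170 286 297 | 171 285 298 | 172 284 299 | 173 283 300 | 174 282 301 | 175 282 302 | 176 282 302 | 177 282 303 | 178 282 303 | 179 283 303 | 180 283 303 | 181 284 303 | 182 284 303 | 183 285 303 | 184 285 303 | 185 286 302 | 186 286 302 | 187 288 301 | 188 289 300 | 189 290 299 | 190 294 296 |
```

View pics/w1c.png

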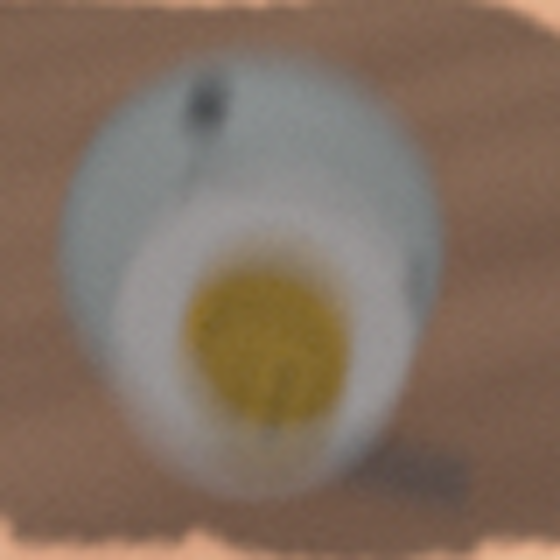

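The crop shows brass tip at (294,191) and the collar ring centred at (292.5,179), within ~1 mm of the prediction. Align with a small correction and come down round the nozzle, stopping well above the collar.

```bash
python3 -m pendant '[[-0.3,[0.0215,0.009,0],[0,0,0]],[-0.3,[0.0215,0.009,0.03],[0,0,0]],[-0.3,[0.0215,0.009,0.06],[0,0,0]],[-0.3,[0.0215,0.009,0.085],[0,0,0]],[-0.3,[0.0215,0.009,0.11],[0,0,0]],[-0.3,[0.0215,0.009,0.13],[0,0,0]],[-0.3,[0.0215,0.009,0.13],[0,0,0]],[-0.3,[0.0215,0.009,0.13],[0,0,0]]]'; python3 log.py; python3 -c "
from h import *
snap('side','s2.png');snap('scene','c2.png')
a=cv2.imread('pics/c2.png');b=cv2.imread('pics/side0.png');b=cv2.imread('pics/s2.png')
c=lambda im,x,y:cv2.resize(im[y:y+100,x:x+67],(400,600),interpolation=cv2.INTER_CUBIC)
cv2.imwrite('pics/z2.png',np.hstack([c(a,390,205),c(b,165,255)]))"
```

```text
clock: 4.03
tool_pos: [0.5619, -0.3843, 0.0976]
orientation: [-180.0, 0.2, -14.9]
force: [0.4, -0.1, 1.3]
opening: 0.0309
gripper_force: 0.0
4.0333 q [-1.800e+01  2.674e+01 -7.440e+00  1.000e-02 -5.598e+01  9.311e+01] tcp [ 0.5619 -0.3843  0.0976] [-180.     0.2  -14.9] F [ 0.4 -0.1  1.3] 0.0309 0.0
```

View pics/z2.png

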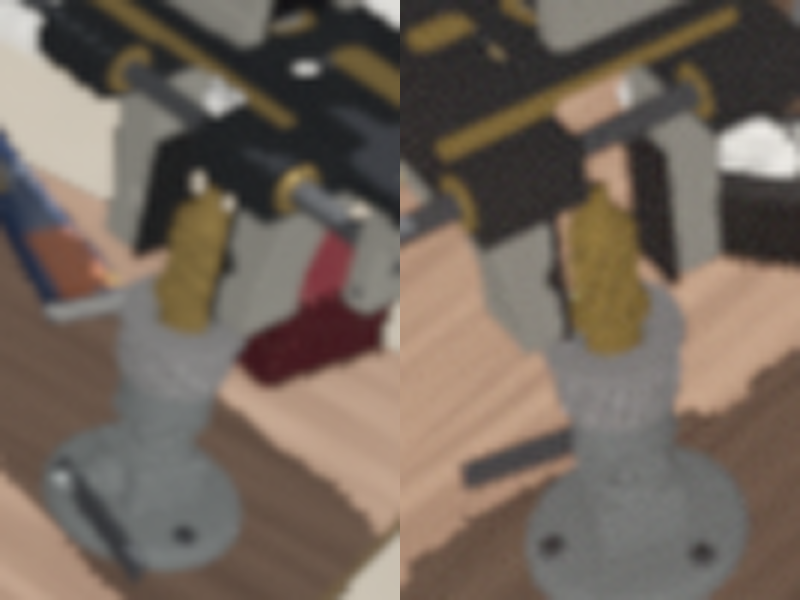

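```bash
python3 -c "
from h import *
t=np.array([.5619,-.3843,.0976]); x=np.array([.966,-.257,0]);y=np.array([-.257,-.966,0])
for n,ox,oy,a in(('scene',390,205,0),('side',165,255,400)):
  for k,X in dict(tcp=t,Lout=t-y*.036,Lin=t-y*.0154,Rin=t+y*.0154,Rout=t+y*.036,tip=[.5625,-.3853,.137],flbot=[.5625,-.3853,.091]).items(): print(n,k,((proj(n,np.array(X))-[ox,oy])*6+[a,0]).round())
"
```

```text
scene tcp [188. 277.]
scene Lout [109. 216.]
scene Lin [154. 251.]
scene Rin [223. 304.]
scene Rout [271. 342.]
scene tip [215. 180.]
scene flbot [188. 294.]
side tcp [605. 289.]
side Lout [715. 233.]
side Lin [653. 265.]
side Rin [556. 313.]
side Rout [490. 347.]
side tip [590. 183.]
side flbot [606. 309.]
```

Fingers straddle the nozzle as predicted in both views (collar and flange clear). Now down toward the collar in small steps, watching the force.

```bash
python3 -m pendant '[[-0.3,[0,0,0.005],[0,0,0]],[-0.3,[0,0,0.01],[0,0,0]],[-0.3,[0,0,0.012],[0,0,0]]]'; python3 -m pendant '[[-0.3,[0,0,0.0015],[0,0,0]],[-0.3,[0,0,0.0015],[0,0,0]]]';python3 -m pendant '[[-0.3,[0,0,0.0015],[0,0,0]],[-0.3,[0,0,0.0015],[0,0,0]]]'
```

```text
clock: 4.38
tool_pos: [0.5627, -0.3844, 0.0867]
orientation: [-180.0, -0.0, -14.9]
force: [0.2, 0.2, 0.1]
opening: 0.0307
gripper_force: 0.0
clock: 4.55
tool_pos: [0.5626, -0.3844, 0.0854]
orientation: [180.0, 0.0, -14.9]
force: [-0.9, 0.4, 1.4]
opening: 0.0305
gripper_force: 0.2
clock: 4.72
tool_pos: [0.5627, -0.3845, 0.0844]
orientation: [180.0, -0.0, -14.9]
force: [-2.2, 2.1, 6.5]
opening: 0.0303
gripper_force: 3.1
```

```bash
python3 -m pendant '[[-0.3,[0,0,0.0015],[0,0,0]],[-0.3,[0,0,0.0015],[0,0,0]]]'; python3 -m pendant '[[-0.3,[0,0,0.0015],[0,0,0]],[-0.3,[0,0,0.0015],[0,0,0]]]';python3 -m pendant '[[-0.3,[0,0,0.001],[0,0,0]],[-0.3,[0,0,0.001],[0,0,0]]]'
```

```text
clock: 4.88
tool_pos: [0.5628, -0.3845, 0.0831]
orientation: [180.0, -0.0, -14.9]
force: [-2.7, 2.1, 7.6]
opening: 0.0308
gripper_force: 3.8
clock: 5.05
tool_pos: [0.5627, -0.3845, 0.0818]
orientation: [180.0, -0.0, -14.9]
force: [-3.0, 3.4, 9.3]
opening: 0.0308
gripper_force: 4.6
clock: 5.22
tool_pos: [0.5628, -0.3845, 0.081]
orientation: [180.0, -0.0, -14.9]
force: [-2.6, 3.0, 9.9]
opening: 0.0303
gripper_force: 5.0
```

```bash
python3 -m pendant '[[-0.3,[0,0,0.0008],[0,0,0]],[-0.3,[0,0,0.0008],[0,0,0]],[-0.3,[0,0,0.0008],[0,0,0]]]'
python3 -m pendant '[[-0.3,[0,0,-0.004],[0,0,0]],[-0.3,[0,0,-0.012],[0,0,0]],[-0.3,[0,0,-0.02],[0,0,0]],[-0.3,[0,0,-0.024],[0,0,0]],[-0.3,[0,0,-0.024],[0,0,0]]]'
python3 -c "
from h import *
snap('side','s3.png');snap('scene','c3.png')
a=cv2.imread('pics/c3.png');b=cv2.imread('pics/s3.png')
c=lambda im,x,y:cv2.resize(im[y:y+100,x:x+67],(400,600),interpolation=cv2.INTER_CUBIC)
cv2.imwrite('pics/z3.png',np.hstack([c(a,390,205),c(b,165,255)]))"
```

```text
clock: 5.47
tool_pos: [0.5628, -0.3846, 0.0804]
orientation: [180.0, -0.1, -14.9]
force: [-3.7, 2.7, 10.7]
opening: 0.0307
gripper_force: 5.3
clock: 5.88
tool_pos: [0.5633, -0.3848, 0.1042]
orientation: [180.0, -0.1, -14.9]
force: [0.3, -0.1, 0.5]
opening: 0.0304
gripper_force: 0.0
```

View pics/z3.png

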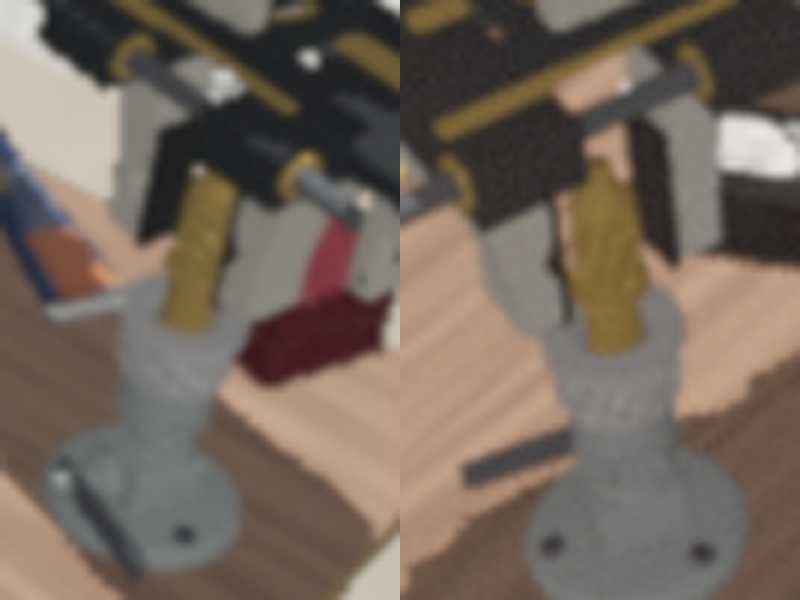

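The nozzle has risen about 12 mm (shank now visible under the flange), so it is free. Raise just above the flange and close.

```bash
python3 -m pendant '[[-0.3,[0,0,-0.0038],[0,0,0]],[-0.3,[0,0,-0.0038],[0,0,0]],[-0.6,[0,0,-0.0038],[0,0,0]],[-1,[0,0,-0.0038],[0,0,0]],[-1,[0,0,-0.0038],[0,0,0]],[-1,[0,0,-0.0038],[0,0,0]],[-1,[0,0,-0.0038],[0,0,0]]]'; python3 log.py
```

```text
clock: 6.57
tool_pos: [0.5626, -0.3844, 0.1064]
orientation: [-180.0, 0.0, -14.9]
force: [-0.7, 0.2, -0.4]
opening: 0.0173
gripper_force: 30.0
6.5667 q [-17.99  26.25  -6.97  -0.   -56.8   93.11] tcp [ 0.5626 -0.3844  0.1064] [-180.     0.   -14.9] F [-0.7  0.2 -0.4] 0.0173 29.996239799656905
```

Gripped (17.3 mm). Before going to the argon turret: the arm's offset wrist may come close to the eyepieces there. Check by image differencing where the arm bodies are around the wrist centre.

```bash
python3 - <<'E'
from h import *
q=np.radians(sensors.get_obs()['joint_pos']); c,s=np.cos(q[0]),np.sin(q[0]); u=np.array([c,s,0]);l=np.array([s,-c,0]);k=np.array([0,0,1.])
p=q[1]-q[2]; h=.2; E=u*.6*np.sin(q[1])+k*(h+.6*np.cos(q[1])); W=E+.464*(u*np.cos(p)-k*np.sin(p)); print('E',E.round(3),'W',W.round(3),'W+lat',(W+.192*l).round(3))
for n,f in(('side','s3.png'),('scene','c3.png')):
    d=cv2.absdiff(cv2.imread('pics/'+f),cv2.imread(f'pics/{n}0.png')).max(2)
    m=cv2.medianBlur((d>18).astype(np.uint8),5)
    g=cv2.resize(m*255,(70,52),interpolation=cv2.INTER_AREA)
    print(n); print('\n'.join(''.join('#' if v>127 else '.' for v in r) for r in g[:48]))
    for nm,X in dict(W=W,WL=W+.192*l,Wh=W+.1*l,F=W-.12*(u*np.cos(p)-k*np.sin(p)),F2=W-.25*(u*np.cos(p)-k*np.sin(p)),FL=W+.192*l-.12*(u*np.cos(p)-k*np.sin(p)),top=W+.07*k,bot=W-.07*k,WLbot=W+.192*l-.07*k).items():
        z=proj(n,X); print(nm,(z/8).round(1),end=' ')
    print()
E
```

```text
E [ 0.252 -0.082  0.738] W [ 0.622 -0.202  0.484] W+lat [ 0.562 -0.385  0.484]
side
............########..################.##.............................
............##############################............................
............###############################...........................
............#########################.#####.#.#..####.................
...........#################################..........................
......#....#######.#########################..........................
........##########.#########################..........................
...#######.#######.#########################..........................
######.....#######.########################...........................
#..........#######.#######################.......#......#####.........
...........#####.....################....##...#..........####.........
...........####......###########.#.......#.....#####..................
...........#####.....#######.......................########...........
..........#######...#######.....................##........#######.....
.......###.##...##.###
[... 5382 characters left out ...]
........###########.......####..#################################
#............#.#########.......#####..################################
............#..#########.......#######.###############################
...........##.########.##......########..#######################.#####
##.........##.###########......#########..#########.############.#####
##.....####.######.########..############..#####.###.##########.######
###...###..#####...########################..##..#####.#######..######
###.###..######.....#######################.....######..#####..#######
W [48.5  2.3] WL [58.8  5.6] Wh [53.4  3.9] F [42.9 -2.5] F2 [35.4 -8.9] FL [53.2  0.2] top [49.2 -3.3] bot [47.8  7.3] WLbot [57.4 11.5]
```

A housing really sits around the wrist centre (about 5 cm down, 8 cm further left); with the tool vertical at the argon turret it would meet the eyepieces. Remedy: let the loose nozzle stand, turn the gripper 75° and re-grip with the tool leaning ~14° toward -y (about the closing line), which moves the wrist away and up.

```bash
python3 -m pendant '[[-0.3,[0,0,0],[0,0,0]],[-0.2,[0,0,0],[0,0,0]],[-0.2,[0,0,-0.02],[0,0,0]],[-0.2,[0,0,-0.045],[0,0,0]],[-0.2,[0,0,-0.07],[0,0,7]],[-0.2,[0,0,-0.07],[0,0,14]],[-0.2,[0,0,-0.07],[0,0,21]],[-0.2,[0,0,-0.07],[0,0,28]],[-0.2,[0,0,-0.07],[0,0,35]],[-0.2,[0,0,-0.07],[0,0,40]]]'
python3 -m pendant '[[-0.2,[0,0,0],[0,0,7]],[-0.2,[0,0,0],[0,0,14]],[-0.2,[0,0,0],[0,0,21]],[-0.2,[0,0,0],[0,0,28]],[-0.2,[0,0,0],[0,0,35]]]'
python3 -m pendant '[[-0.2,[0,0,0],[0,-7,0]],[-0.2,[0,0,0],[0,-14,0]],[-0.2,[0,0,0],[0,-14,0]],[-0.2,[0,0,0],[0,-14,0]]]'; python3 log.py
python3 - <<'E'
from h import *
# did the nozzle stay? brass extent in side image around it
im=snap('side','s4.png')[:,:,::-1]; h=cv2.cvtColor(np.ascontiguousarray(im),cv2.COLOR_BGR2HSV)
x0,y0,x1,y1=180,265,225,325; c=h[y0:y1,x0:x1]; m=((c[...,0]>15)&(c[...,0]<32)&(c[...,1]>130)).astype(np.uint8)
n,l,s,ce=cv2.connectedComponentsWithStats(m); i=1+s[1:,4].argmax(); print(s[i]+[x0,y0,0,0,0],ce[i]+[x0,y0])
print('expect tip',proj('side',[.5625,-.385,.149]),'collar',proj('side',[.5625,-.385,.085]))
E
```

```text
clock: 7.4
tool_pos: [0.5626, -0.3845, 0.1767]
orientation: [-180.0, -0.0, -55.3]
force: [0.1, -0.3, -0.0]
opening: 0.0349
gripper_force: 0.0
clock: 7.82
tool_pos: [0.5626, -0.3845, 0.1766]
orientation: [-180.0, -0.0, -90.2]
force: [0.1, -0.2, 0.1]
opening: 0.0352
gripper_force: 0.0
clock: 8.15
tool_pos: [0.5623, -0.3866, 0.1753]
orientation: [180.0, 14.0, -90.1]
force: [-0.1, -0.7, -0.0]
opening: 0.0351
gripper_force: 0.0
8.15 q [-25.7   28.51  10.31 -12.87 -78.3   28.95] tcp [ 0.5623 -0.3866  0.1753] [180.   14.  -90.1] F [-0.1 -0.7 -0. ] 0.0351 0.0
[193 282  14  31 280] [199.26428571 297.11428571]
expect tip [196.1465576  279.73317781] collar [199.85748579 309.08177076]
```

```bash
python3 -m pendant '[[-0.2,[-0.0047,0,0.001],[0,0,0]],[-0.2,[0.0006,0,0.022],[0,0,0]],[-0.2,[0.006,0,0.044],[0,0,0]],[-0.2,[0.0103,0,0.061],[0,0,0]],[-0.2,[0.0108,0,0.063],[0,0,0]],[-0.2,[0.0108,0,0.063],[0,0,0]]]'; python3 log.py
```

```text
clock: 8.7
tool_pos: [0.5622, -0.3783, 0.1124]
orientation: [179.9, 14.0, -89.8]
force: [0.1, -0.4, -0.3]
opening: 0.0352
gripper_force: 0.0
8.7 q [-25.08  30.8    5.73 -13.29 -71.59  30.23] tcp [ 0.5622 -0.3783  0.1124] [179.9  14.  -89.8] F [ 0.1 -0.4 -0.3] 0.0352 0.0
```

```bash
python3 -m pendant '[[-0.2,[0.0041,0,0.0019],[0,0,0]],[-0.2,[0.0041,0,0.0019],[0,0,0]],[-0.4,[0.0041,0,0.0019],[0,0,0]]]'; python3 log.py;  python3 -m pendant '[[-0.7,[0,0,0],[0,0,0]],[-1,[0,0,0],[0,0,0]],[-1,[0,0,0],[0,0,0]],[-1,[0,0,0],[0,0,0]],[-1,[0,0,0],[0,0,0]]]'; python3 log.py
```

```text
clock: 8.95
tool_pos: [0.5632, -0.3836, 0.1113]
orientation: [-179.9, 13.9, -89.9]
force: [0.3, -0.2, -0.5]
opening: 0.0324
gripper_force: 0.0
8.95 q [-25.45  31.08   6.09 -13.28 -71.51  30.54] tcp [ 0.5632 -0.3836  0.1113] [-179.9   13.9  -89.9] F [ 0.3 -0.2 -0.5] 0.0324 0.0
clock: 9.37
tool_pos: [0.5628, -0.3834, 0.1103]
orientation: [-180.0, 14.0, -89.9]
force: [0.5, -0.6, 0.7]
opening: 0.0173
gripper_force: 30.0
9.3667 q [-25.46  31.14   6.04 -13.3  -71.49  30.54] tcp [ 0.5628 -0.3834  0.1103] [-180.    14.   -89.9] F [ 0.5 -0.6  0.7] 0.0173 30.000241518428084
```

```bash
python3 -m pendant '[[-1,[-0.008,0,-0.032],[0,0,0]],[-1,[-0.016,0,-0.065],[0,0,0]],[-1,[-0.0242,0,-0.097],[0,0,0]],[-1,[-0.0242,0,-0.097],[0,0,0]]]'; python3 log.py; python3 - <<'E'
from h import *
im=snap('side','s5.png')[:,:,::-1]; h=cv2.cvtColor(np.ascontiguousarray(im),cv2.COLOR_BGR2HSV)
x0,y0,x1,y1=175,210,230,310; c=h[y0:y1,x0:x1]; m=((c[...,0]>15)&(c[...,0]<32)&(c[...,1]>130)).astype(np.uint8)
n,l,s,ce=cv2.connectedComponentsWithStats(m)
for i in range(1,n):
  if s[i][4]>40: print(s[i]+[x0,y0,0,0,0])
o=sensors.get_obs()['tool_pos']; a=np.array([.5628,-.385,o[2]-.0533]); print('expect nose',proj('side',a),'tip',proj('side',a+[0,0,.092]))
E
```

```text
clock: 9.7
tool_pos: [0.5648, -0.3855, 0.2179]
orientation: [-179.5, 13.6, -89.7]
force: [1.7, -0.9, 1.3]
opening: 0.0171
gripper_force: 30.0
9.7 q [-25.43  26.75  13.01 -12.59 -81.98  28.02] tcp [ 0.5648 -0.3855  0.2179] [-179.5   13.6  -89.7] F [ 1.7 -0.9  1.3] 0.0171 29.988955855951644
[185 238  15  38 246]
expect nose [195.52539529 273.82760028] tip [189.46089445 225.79562083]
```

Nozzle is lifted out and held (brass spans rows 238–276, nose expected at 274). Carry over to above the argon coupling.

```bash
python3 -m pendant '[[-1,[-0.0326,0.0146,0.008],[0,0,0]],[-1,[-0.065,0.029,0.016],[0,0,0]],[-1,[-0.098,0.044,0.0243],[0,0,0]],[-1,[-0.13,0.058,0.0324],[0,0,0]],[-1,[-0.163,0.073,0.0405],[0,0,0]],[-1,[-0.196,0.0875,0.0486],[0,0,0]],[-1,[-0.2283,0.1021,0.057],[0,0,0]],[-1,[-0.2283,0.1021,0.057],[0,0,0]],[-1,[-0.2283,0.1021,0.057],[0,0,0]]]'; python3 log.py; python3 - <<'E'
from h import *
a=snap('scene','c6.png')[:,:,::-1]; b=snap('side','s6.png')[:,:,::-1]
o=sensors.get_obs()['tool_pos']
for n,im in(('scene',a),('side',b)):
    p=proj(n,[.4607,-.1498,o[2]-.0533]); t=proj(n,[.4607,-.1498,.094]); print(n,'nose exp',p.round(1),'collar',t.round(1))
c=lambda im,x,y:cv2.resize(np.ascontiguousarray(im[y:y+150,x:x+100]),(400,600),interpolation=cv2.INTER_CUBIC)
cv2.imwrite('pics/z6.png',np.hstack([c(a,245,120),c(b,195,115)]))
E
```

```text
clock: 10.5
tool_pos: [0.4591, -0.1466, 0.2101]
orientation: [-180.0, 14.0, -89.7]
force: [-0.6, -0.4, -0.9]
opening: 0.0171
gripper_force: 30.0
10.5 q [ -6.4    6.84 -15.18 -14.81 -70.23  11.98] tcp [ 0.4591 -0.1466  0.2101] [-180.    14.   -89.7] F [-0.6 -0.4 -0.9] 0.0171 29.98863289183646
scene nose exp [297.4 197.5] collar [296.5 222.5]
side nose exp [241.7 197.4] collar [243.  222.7]
```

View pics/z6.png

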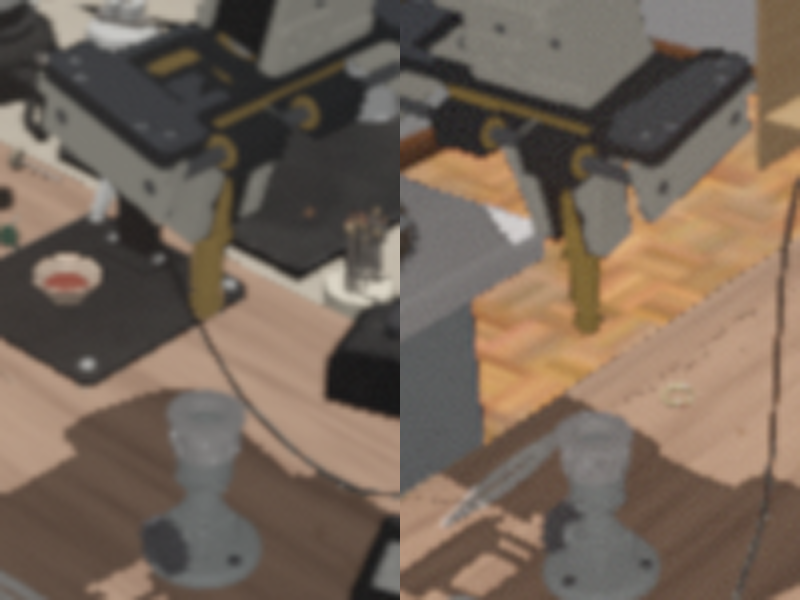

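Nose at scene (296.6,198) and side (242,197), within 1–2 mm of the coupling axis; the joint reading shows the same small offset (-1.6,+1.4 mm). Correct it and descend to just above the collar.

```bash
sed -i "s/^open/print('tau',o['tau'].round(1)); open/" log.py; python3 log.py; python3 -m pendant '[[-1,[0.0014,-0.0016,0],[0,0,0]],[-1,[0.0062,-0.0016,0.019],[0,0,0]],[-1,[0.0108,-0.0016,0.038],[0,0,0]],[-1,[0.0152,-0.0016,0.055],[0,0,0]],[-1,[0.0152,-0.0016,0.055],[0,0,0]],[-1,[0.0152,-0.0016,0.055],[0,0,0]]]'; python3 log.py
```

```text
tau [  0.7 -39.6  28.    5.9  -0.2  -0. ]
10.6 q [ -6.55   7.01 -15.04 -14.78 -70.24  12.  ] tcp [ 0.4602 -0.1482  0.2097] [-180.    14.   -89.9] F [ 0.2 -0.8 -0.4] 0.0172 29.988377956251497
clock: 11.1
tool_pos: [0.4614, -0.1504, 0.1518]
orientation: [179.8, 14.0, -90.0]
force: [0.1, 0.4, 0.3]
opening: 0.0172
gripper_force: 30.0
tau [ -0.  -39.9  25.1   5.2  -0.    0.1]
11.1 q [ -6.87  10.45 -18.86 -15.56 -63.46  14.22] tcp [ 0.4614 -0.1504  0.1518] [179.8  14.  -90. ] F [0.1 0.4 0.3] 0.0172 29.98852911830909
```

```bash
python3 -m pendant '[[-1,[-0.0023,0.0007,0.0006],[0,0,0]],[-1,[-0.0023,0.0007,0.0006],[0,0,0]],[-1,[-0.001,0.0007,0.0057],[0,0,0]],[-1,[0.0002,0.0007,0.0108],[0,0,0]],[-1,[0.0002,0.0007,0.0108],[0,0,0]],[-1,[0.0002,0.0007,0.0108],[0,0,0]]]'; python3 log.py
```

```text
clock: 11.6
tool_pos: [0.4607, -0.147, 0.1421]
orientation: [180.0, 14.0, -89.9]
force: [0.2, 0.2, -0.4]
opening: 0.0174
gripper_force: 30.0
tau [ -0.  -41.2  25.7   5.4  -0.1   0. ]
11.6 q [ -6.53  10.8  -19.79 -15.79 -62.02  14.41] tcp [ 0.4607 -0.147   0.1421] [180.   14.  -89.9] F [ 0.2  0.2 -0.4] 0.0174 29.988373074338597
```

```bash
python3 -m pendant '[[-1,[0.0019,0,0.003],[0,0,0]],[-1,[0.0027,0,0.0065],[0,0,0]],[-1,[0.0034,0,0.0097],[0,0,0]],[-1,[0.0034,0,0.0097],[0,0,0]]]'; python3 log.py;python3 -m pendant '[[-1,[0.0006,0,0.0025],[0,0,0]],[-1,[0.0012,0,0.005],[0,0,0]],[-1,[0.0012,0,0.005],[0,0,0]]]'; python3 log.py
```

```text
clock: 11.93
tool_pos: [0.4605, -0.1479, 0.1312]
orientation: [179.9, 14.0, -89.9]
force: [-0.3, -0.2, -0.4]
opening: 0.0172
gripper_force: 30.0
tau [  0.  -42.4  25.8   5.5  -0.    0.1]
11.9333 q [ -6.67  11.55 -20.41 -15.99 -60.77  14.94] tcp [ 0.4605 -0.1479  0.1312] [179.9  14.  -89.9] F [-0.3 -0.2 -0.4] 0.0172 29.98831178396358
clock: 12.18
tool_pos: [0.4607, -0.1479, 0.1264]
orientation: [180.0, 14.0, -89.9]
force: [-0.8, -0.6, -0.1]
opening: 0.0175
gripper_force: 30.0
tau [  0.  -42.5  25.6   5.5  -0.    0. ]
12.1833 q [ -6.67  11.87 -20.7  -16.09 -60.16  15.15] tcp [ 0.4607 -0.1479  0.1264] [180.   14.  -89.9] F [-0.8 -0.6 -0.1] 0.0175 29.988467098010005
```

Nose is now inside the bore with no side force. Keep pushing in small steps, watching force.

```bash
for i in 1 2 3 4; do python3 -m pendant '[[-1,[0.0003,0,0.0012],[0,0,0]],[-1,[0.0006,0,0.0024],[0,0,0]]]'|egrep 'pos|force:'; done
```

```text
tool_pos: [0.4611, -0.148, 0.1245]
force: [-0.3, 0.2, -0.6]
gripper_force: 30.0
tool_pos: [0.461, -0.148, 0.1219]
force: [-0.3, -0.1, -1.2]
gripper_force: 30.0
tool_pos: [0.4609, -0.148, 0.1196]
force: [-2.2, 0.2, 4.2]
gripper_force: 30.0
tool_pos: [0.4611, -0.1481, 0.1177]
force: [-2.3, 0.3, 8.5]
gripper_force: 30.0
```

```bash
for i in 1 2 3 4; do python3 -m pendant '[[-1,[0.0002,0,0.0008],[0,0,0]],[-1,[0.0004,0,0.0016],[0,0,0]]]'|egrep 'pos|force:'; done
```

```text
tool_pos: [0.4612, -0.1482, 0.1165]
force: [-1.8, 0.9, 7.7]
gripper_force: 30.0
tool_pos: [0.4611, -0.1481, 0.1144]
force: [-1.9, 1.1, 7.5]
gripper_force: 30.0
tool_pos: [0.4611, -0.1481, 0.1128]
force: [-1.6, 0.0, 7.5]
gripper_force: 30.0
tool_pos: [0.4611, -0.1481, 0.1112]
force: [-1.6, 0.9, 8.6]
gripper_force: 30.0
```

```bash
for i in 1 2 3; do python3 -m pendant '[[-1,[0.0002,0,0.0008],[0,0,0]],[-1,[0.0003,0,0.0012],[0,0,0]]]'|egrep 'pos|force:'; done; python3 log.py
```

```text
tool_pos: [0.4612, -0.1482, 0.11]
force: [-0.4, 0.4, -0.4]
gripper_force: 30.0
tool_pos: [0.4614, -0.1482, 0.109]
force: [-3.0, 0.5, 9.7]
gripper_force: 30.0
tool_pos: [0.4615, -0.1482, 0.108]
force: [-3.6, 1.9, 14.0]
gripper_force: 30.0
tau [ -0.2 -36.6  21.9   4.6   1.6   0. ]
14.0167 q [ -6.72  13.15 -21.74 -16.47 -57.83  16.03] tcp [ 0.4615 -0.1482  0.108 ] [-179.9   14.   -89.8] F [-3.6  1.9 14. ] 0.0173 30.00403846031986
```

The force dropped at z=0.110 (jaws snapping) and then rose as on the rubber seat. Test with a gentle pull up.

```bash
for i in 1 2 3; do python3 -m pendant '[[-1,[-0.0002,0,-0.0008],[0,0,0]],[-1,[-0.0003,0,-0.0012],[0,0,0]]]'|egrep 'pos|force:'; done
```

```text
tool_pos: [0.4613, -0.1481, 0.1085]
force: [-0.7, -0.8, 4.4]
gripper_force: 30.0
tool_pos: [0.4612, -0.1481, 0.1094]
force: [-0.1, 0.9, 1.5]
gripper_force: 30.0
tool_pos: [0.461, -0.148, 0.1097]
force: [2.7, -0.4, -8.7]
gripper_force: 30.0
```

It resists the pull (-9 N): locked. Relax, open, and withdraw straight up.

```bash
python3 -m pendant '[[-1,[0.0002,0,0.0008],[0,0,0]],[-0.8,[0.0002,0,0.0008],[0,0,0]],[-0.3,[0.0002,0,0.0008],[0,0,0]],[-0.1,[0.0002,0,0.0008],[0,0,0]],[-0.1,[0.0002,0,0.0008],[0,0,0]],[-0.1,[-0.003,0,-0.012],[0,0,0]],[-0.1,[-0.009,0,-0.036],[0,0,0]],[-0.1,[-0.0165,0,-0.066],[0,0,0]],[-0.1,[-0.0242,0,-0.097],[0,0,0]],[-0.1,[-0.0242,0,-0.097],[0,0,0]]]'; python3 log.py; python3 - <<'E'
from h import *
for n in('scene','side'):
    im=np.ascontiguousarray(snap(n,n+'9.png')[:,:,::-1]); h=cv2.cvtColor(im,cv2.COLOR_BGR2HSV)
    t=proj(n,[.4607,-.1498,.147]); b=proj(n,[.4607,-.1498,.096]); x0,y0=int(b[0])-14,int(t[1])-18
    c=h[y0:int(b[1])+8,x0:x0+28]; m=((c[...,0]>15)&(c[...,0]<34)&(c[...,1]>110)).astype(np.uint8)
    k,l,s,ce=cv2.connectedComponentsWithStats(m)
    print(n,'tip exp if locked',t.round(1),'if 12 up',proj(n,[.4607,-.1498,.159]).round(1),'collar',b.round(1))
    for i in range(1,k):
        if s[i][4]>25: print(s[i]+[x0,y0,0,0,0])
o=cv2.imread('pics/scene0.png')
E
```

```text
clock: 15.35
tool_pos: [0.4637, -0.1493, 0.2167]
orientation: [-179.5, 13.8, -89.7]
force: [0.5, -0.7, 1.1]
opening: 0.0394
gripper_force: 0.0
tau [  0.1 -36.   26.5   5.3  -1.5  -0.4]
15.35 q [ -6.53   6.69 -14.47 -14.63 -70.57  11.86] tcp [ 0.4637 -0.1493  0.2167] [-179.5   13.8  -89.7] F [ 0.5 -0.7  1.1] 0.0394 0.0
scene tip exp if locked [297.3 201.4] if 12 up [297.5 196.4] collar [296.5 221.8]
[293 203   9  22 139]
side tip exp if locked [241.9 201.3] if 12 up [241.6 196.3] collar [243.  221.9]
[238 188  12   6  28]
[228 192  28  33 280]
```

The tip stands at row 203 (201 expected if locked, 196 if sprung up), so the nozzle stays locked and the robot is clear.

```bash
python3 -c "
from plant import workorder; print(workorder.close_job())"
```

```text
the job is handed in; nothing more can be done
None
```

The nozzle came free of the air coupling and is now locked in the argon coupling: it resisted a 9 N test pull and stayed in when let go. The highest push on it was 14 N, the arm stood clear of everything, and the job was handed in at about 15.5 s; no verdict was shown.

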